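Present the blue filter plate from under the station's cover

ROBOT

A 6-joint arm with a two-finger parallel gripper is mounted at the origin on a cart in front of the work surface, level with it; the furniture and walls round the work are solid. World frame = base frame: x ahead of the robot, y to its left, z up, the work surface at z = 0. Lengths are in m, angles in rad, forces in N, time in s.
With the tool pointing down it reaches from about 0.375 to 0.9 m from the base axis. Payload 3.1 kg.
Tool frame: the origin (TCP) lies between the finger pads; the fingertips stand 17 mm ahead of it and the grasp point (between the pads) lies 2 mm behind it; z points along the fingers, y is the line along which they close (so a half turn about z gives the same grasp; the last joint's range is limited). The gripper opens to 85 mm and grips with 20 to 120 N. Pads are 22 mm wide; open, the fingers measure 114 mm over their backs; the gripper's body (76 mm by 85 mm) begins 54 mm behind the grasp point. The pads swing forward as they close: fully open they stand 13 mm farther back than shut.
Start: joints at [-1.397, 0.527, 1.433, -0, 1.181, -0.178], TCP at [0.215, -0.587, 0.248] pointing down, gripper open.
Joint ranges: [-3.08, 3.08], [-0.75, 2.2], [0.22, 2.44], [-1.43, 4.57], [0, 2.65], [-2.85, 2.85]. Speed limits (rad/s): [2.79, 2.79, 3.14, 3.14, 3.14, 3.14].

INTERFACE

Orientations are given as a unit quaternion [x, y, z, w].
In Python, from station import sense, vision, order gives the robot as it stands.
- The arm moves only by the shell command python3 -m crank 'ROWS' [OPENING] [FORCE]. ROWS is JSON, a list of rows, each an object with "dp": the shift along the world's x, y, z in units of 30 mm (1.0 is 30 mm), a list of three; "angular": the turn, a rotation vector about the world's x, y, z in degrees, a list of three. In form: [{"dp": [dx, dy, dz], "angular": [ax, ay, az]}, ...]. A call has 1 to 20 rows; each row shifts and turns the commanded pose from where the row before left it; what a row does not reach is not made up. A row lasts 1/10 s, in which the tool goes at most 50 mm and 8.59 degrees, less where a joint would pass 70% of its speed; a pose out of reach is approached as far as the arm can. A call is refused whole if a number of a shift passes 1 or a number of a turn 8.59, either way. A call with a gripper value outside its range is refused whole. OPENING is the closure, from 0 (fully open) to 1 (shut), set as the call begins (- or left out, the last holds). The fingers move at their own pace and stop on an object; FORCE is the grip in N (left out, the last holds). Time passes only in rows, so rows that do not move let the fingers close. It gives the time, the measured TCP pose, the force, the opening and the grip force at its end, in the units of the state.
- sense(): the state, without advancing time (a new reading comes with each control period).
- vision.snapshot(name): name is "scene" or "top"; returns a dict with "image" (400x640x3 uint8, blue, green, red), "range_z" (400x640 float32, m along the optical axis (not along the pixel's ray), 0 where there is no reading), "mtx" (3x3 intrinsics, pixels), "dist" ([k1, k2, p1, p2, k3] as OpenCV has them; the pictures are not rectified), "pose" (4x4, takes a point from camera to world coordinates). Camera axes: x right, y down, z forward; pixel columns grow to the right and rows downward; lengths in m; the calibration is good to about 2 mm. A picture is of the moment at which its call begins.
- order.sign_off(): hands the job in; it is judged then, once.
The state is a dict: "t": time; "q": joint angles; "qd": joint speeds; "tau": joint torques, N m; "tcp_pos": TCP position; "tool_rot": TCP orientation; "force": force on the tool from outside, world axes, zero at the start; "ft_torque": the same for the moment, N m; "finger_gap": opening from 0.0 (shut) to 1.0 (fully open); "gripper_force": force on a finger pad.
Only numpy, scipy, OpenCV 4.12 (cv2) and the standard library are available. Lean on these libraries where they do the work, as an engineer would, in place of code of your own. Each camera call takes 0.05 s, during which the arm holds its last target. There are 200 camera calls.

TASK

Take the vial off the closed cover of the filter station and stand it upright on the bare bench top, then swing the cover (it has a blue pull bar) up and back until it stands about upright by itself. Draw the blue filter plate out of the station, leaving the white plate in its slot, and finish while still holding the blue plate in the gripper, upright and still, about a hand's width above the middle of the inspection light pad. Do not drop anything, and leave the other things on the bench where they are.

Things in the scene. Friction and masses are not known exactly. Their poses are not given: they have to be found in the camera images.
- station: Grey block fixed to the bench, 90 (x) x 150 (y) mm, flat deck at z = 55 mm. Origin: centre of its underside; front faces its -x (to the robot). Two slots in the deck at x = -5, y = -36 and +36, 52 x 10, 40 deep (floor z = 15), each hold a filter plate; which is where varies. A white opaque hood-shaped cover of the same outline sits on the deck; closed, its flat top is at z = 94.
- cover (a joint): Cover angle (rad): 0 closed, 1.57 upright behind the deck, 1.75 fully open at its stop. It turns up and back about the deck's back edge. Cover 110 g, a 39 mm deep hood with 3 mm walls; the stiff hinge (0.08 N m) holds it at any angle; lifting at the bar takes 1 to 2 N.
- cover_hinge (a point): Point on the hinge axis: middle of the deck's back edge, at x = 45, y = 0, z = 55 mm in the station's frame. The axis runs along the station's y.
- cover_grip (a point): Centre of the cover's blue pull bar: round, 12 mm thick, 26 mm long along the station's y, held 25 mm before the front wall by two arms. Closed it is at x = -70, y = 0, z = 67 in the station's frame, 115 mm before and 12 mm above the hinge. Pinched across its ends (26 mm, fingers closing along y, tool down) it turns between the fingers as the cover swings.
- blue_filter: Plate with blue frame and steel mesh, hidden under the cover, 45 g: 50 wide (x), 8 thick (y), 46 mm high, with a grip tab 24 wide, 8 thick on top up to z = 70. Origin: centre of its lower edge, z up. Axes parallel to the station's. Stands 40 mm deep in a slot with 1 mm play all round, 30 mm above the deck. Lift it straight up; with the cover upright a gripper can come straight down to it.
- white_filter: The same plate with a white frame, in the other slot, 72 mm from the blue one; stays seated.
- vial: Glass sample vial with blue cap, 16 mm diameter, 38 mm high, 12 g, standing somewhere on top of the closed cover. Origin at the centre of its underside, z up.
- light_pad: Flat inspection light pad fixed to the bench to the right of the station (smaller y): black frame 100 (x) x 120 (y) x 8 mm with a white top. Origin at the centre of its underside, on the bench. Tall instruments stand behind it (x over 0.57 m) and right of it (y under -0.22 m, x over 0.48 m): draw the arm in before swinging past them.
- wash_bottle: Bystander: squeeze bottle, 68 mm body, 169 mm high, to the left of the station, origin on the bench.
- tape_roll: Bystander: black roll of tape lying flat, 58 mm diameter, 19 mm high, left of the station, origin on the bench.
- small_beaker: Bystander: glass beaker 53 mm diameter, 62 mm high, right of the light pad, origin on the bench.

How it is judged:
By the outcome, as a careful person would: the job done as asked, in the order asked, and still so for the second after the job is handed in, while the arm keeps its last pose, push and grip.
It also fails if it takes over 72 s, if anything falls off the work surface, if the arm or the gripper's body presses on something with over 40 N, if the wrist force passes 120 N, or if a joint passes its speed limit or range.

## Working session

There is one attempt and no reset: what is moved stays moved. The work goes in short steps, Python scripts to look and compute and a shell command to move; the robot and the scene stay as the last step left them, time stands still between calls to the robot, and variables do not carry over. Pictures are saved under pics/ and viewed, at most 10 in all, crops included, and the job is handed in when it is done.

```bash
mkdir -p pics; ls
python3 - <<'E'
from station import sense, vision
import cv2,numpy as np
for n in("scene","top"):
    s=vision.snapshot(n); cv2.imwrite(f"pics/{n}0.png",s["image"]); np.savez(f"{n}0.npz",**s)
    print(n,s["mtx"].tolist(),s["dist"],s["pose"].round(3).tolist())
s=sense();print(s["t"],s["tcp_pos"],s["tool_rot"],s["finger_gap"],s["force"])
E
```

```text
pics
scene [[401.9025071577423, 0.0, 324.49189027931476], [0.0, 401.9025071577423, 206.52274146048958], [0.0, 0.0, 1.0]] [-0.00052553  0.          0.          0.          0.        ] [[-0.9, -0.229, 0.37, 0.022], [-0.435, 0.475, -0.765, 1.115], [-0.001, -0.85, -0.527, 0.775], [0.0, 0.0, 0.0, 1.0]]
top [[450.8540088705065, 0.0, 316.89767338591815], [0.0, 450.8540088705065, 201.37846234440838], [0.0, 0.0, 1.0]] [-0.0211801  0.         0.         0.         0.       ] [[0.012, -0.993, 0.114, 0.357], [-0.999, -0.015, -0.028, 0.127], [0.029, -0.113, -0.993, 1.362], [0.0, 0.0, 0.0, 1.0]]
0.1 [ 0.21529962 -0.58608954  0.24740315] [ 9.84565645e-01  1.75012843e-01  4.22654873e-06 -9.97763065e-04] 1.0032720271161315 [ 0.55555324  0.00500825 -0.02677035]
```

View pics/top0.png

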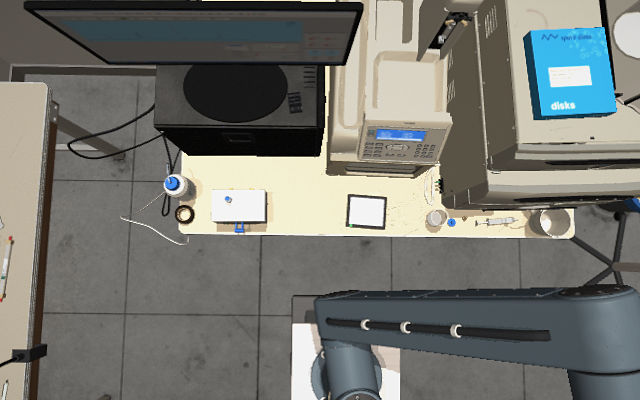

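View pics/scene0.png

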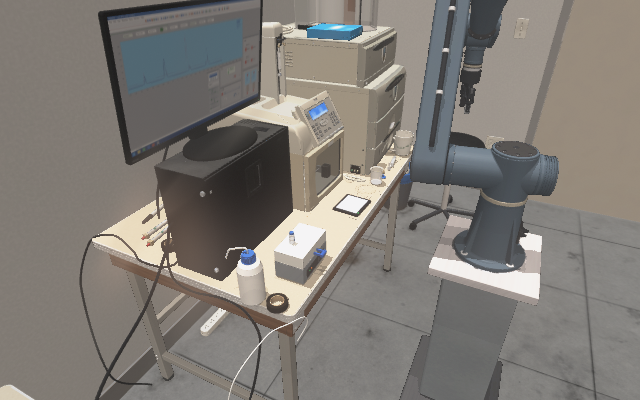

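Top view: cover at about (239,206), blue bar (240,228), vial (228,199), light pad (366,211), bottle (175,185), tape (184,214). Beaker is at (434,218). Scene view: vial at (292,237), bar at (321,252). Now I'll measure.

```bash
cat > h.py <<'E'
import cv2,numpy as np
from station import sense, vision
def ray(s,uv,z):
    "pixels -> world points on plane z"
    p=cv2.undistortPoints(np.float64(uv).reshape(-1,1,2),s["mtx"],s["dist"]).reshape(-1,2)
    d=np.c_[p,np.ones(len(p))]@s["pose"][:3,:3].T; o=s["pose"][:3,3]
    return o+d*((z-o[2])/d[:,2])[:,None]
def cloud(s):
    h,w=s["range_z"].shape
    uv=np.stack(np.meshgrid(np.arange(w),np.arange(h)),-1).reshape(-1,1,2).astype(np.float64)
    p=cv2.undistortPoints(uv,s["mtx"],s["dist"]).reshape(-1,2)
    P=np.c_[p,np.ones(len(p))]*s["range_z"].reshape(-1,1)
    return (P@s["pose"][:3,:3].T+s["pose"][:3,3]).reshape(h,w,3)
def hsv(s): return cv2.cvtColor(s["image"],cv2.COLOR_BGR2HSV)
def box(m,r):
    o=np.zeros_like(m);o[r[1]:r[3],r[0]:r[2]]=m[r[1]:r[3],r[0]:r[2]];return o
def cen(m):
    v,u=np.nonzero(m);return np.array([u.mean(),v.mean()]),len(u)
E
cat > m.py <<'E'
from h import *
for n,R in(("top",dict(st=(195,180,290,240),pad=(335,185,400,235))),("scene",dict(st=(265,215,345,290),pad=(325,190,375,220)))):
    s=dict(np.load(n+"0.npz"));H=hsv(s);C=cloud(s)
    blue=cv2.inRange(H,(95,120,50),(125,255,255))
    k,l,S,c=cv2.connectedComponentsWithStats(box(blue,R["st"]))
    for i in range(1,k):
        if S[i,4]>4:
            med=np.median(C[l==i],0);print(n,"blue",c[i].round(1),S[i].tolist(),med.round(4))
    x0,y0,x1,y1=R["st"];sub=C[y0:y1,x0:x1];z=sub[...,2]
    m=np.zeros(C.shape[:2],np.uint8);m[y0:y1,x0:x1]=(z>.085)&(z<.10)
    P=C[m>0];r=cv2.minAreaRect((P[:,:2]*1000).astype(np.float32));print(n,"cover top",r,np.median(P[:,2]),len(P))
    cn=max(cv2.findContours(m,0,1)[0],key=cv2.contourArea)[:,0]
    print("  ray",cv2.minAreaRect((ray(s,cn,.094)[:,:2]*1000).astype(np.float32)))
    m=box(cv2.inRange(H,(0,0,215),(180,25,255)),R["pad"])
    cs=cv2.findContours(m,0,1)[0]
    if cs:
        cn=max(cs,key=cv2.contourArea)[:,0];print(n,"pad",cv2.minAreaRect((ray(s,cn,.008)[:,:2]*1000).astype(np.float32)),len(cn))
    hi=np.zeros(C.shape[:2],np.uint8);hi[y0:y1,x0:x1]=(z>.105)&(z<.14)
    P=C[hi>0];print(n,"vial pts",len(P),P.mean(0),P.min(0),P.max(0))
    for nm,rr in(("bottle",(155,165,195,205)),("tape",(170,200,200,228)),("beaker",(420,205,446,230))):
        if n=="top":
            q=C[rr[1]:rr[3],rr[0]:rr[2]].reshape(-1,3);q=q[q[:,2]>.012];print(nm,q.min(0).round(3),q.max(0).round(3))
E
python3 m.py
```

```text
top blue [226.8 198. ] [225, 197, 4, 3, 10] [0.5025 0.3387 0.1335]
top blue [239.  227.5] [235, 222, 9, 10, 48] [0.4219 0.3121 0.0701]
top cover top ((487.2742004394531, 314.75677490234375), (88.93606567382812, 148.4013671875), 0.8213362693786621) 0.09376407511558016 1625
  ray ((486.88134765625, 314.14666748046875), (87.8893051147461, 147.2946319580078), 0.9178592562675476)
top pad ((484.2406005859375, -59.928489685058594), (101.08692932128906, 80.55084228515625), 86.482666015625) 114
top vial pts 32 [0.501182   0.33925179 0.12568205] [0.49441214 0.33289691 0.10916536] [0.50942548 0.34903795 0.13676177]
bottle [0.357 0.127 0.012] [0.615 0.535 1.362]
tape [0.357 0.127 0.012] [0.509 0.513 1.362]
beaker [ 0.357 -0.29   0.012] [0.504 0.127 1.362]
scene blue [290.9 231.7] [290, 231, 3, 3, 7] [0.5019 0.3396 0.1299]
scene blue [320.8 251.9] [314, 249, 12, 7, 34] [0.4178 0.3182 0.0703]
scene cover top ((541.4224853515625, 316.20721435546875), (206.3665313720703, 155.11239624023438), 0.05010918527841568) 0.09284817355307351 1052
  ray ((481.8389892578125, 322.06085205078125), (94.2522964477539, 160.1389923095703), 0.5198363661766052)
scene pad ((479.1546630859375, -59.73980712890625), (101.88321685791016, 78.40947723388672), 86.84326934814453) 62
scene vial pts 54 [0.49720706 0.343264   0.11965356] [0.49025289 0.33512923 0.10588824] [0.50549517 0.34947785 0.13170952]
```

Run:
```python
import cv2
a=cv2.imread("pics/top0.png")[160:245,155:300];b=cv2.imread("pics/scene0.png")[210:320,230:350]
cv2.imwrite("pics/c0.png",cv2.hconcat([cv2.resize(a,(400,330),interpolation=2),cv2.resize(b,(360,330),interpolation=2)]))
```

```text
(no output)
```

View pics/c0.png

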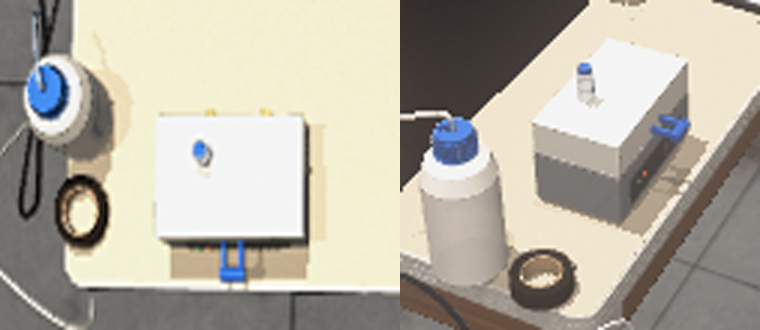

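Crop: the cap sits at the cover's upper left, the bar has two arms at its front edge, and the bench right of the station is bare. The measurements agree with the given sizes:

| Item | Position (m) | Note |
|---|---|---|
| Station | (0.487, 0.314) | yaw about 0.9° |
| Bar | (0.417, 0.313) | |
| Vial | (0.502, 0.340) | |
| Pad | (0.482, -0.060) | |

I'll swing in at a small radius.

```bash
python3 -m crank '[{"dp":[-0.08,0.5,0],"angular":[0,0,-4]},{"dp":[-0.08,0.9,0],"angular":[0,0,-4]},{"dp":[-0.08,0.9,0],"angular":[0,0,-4]},{"dp":[-0.08,0.9,0],"angular":[0,0,-4]},{"dp":[-0.08,0.9,0],"angular":[0,0,-3.3]},{"dp":[-0.1,0.9,0],"angular":[0,0,0]},{"dp":[0.5,0.8,0],"angular":[0,0,0]},{"dp":[0.7,0.8,0],"angular":[0,0,0]},{"dp":[0.7,0.8,0],"angular":[0,0,0]},{"dp":[0.7,0.8,0],"angular":[0,0,0]},{"dp":[0.7,0.8,0],"angular":[0,0,0]},{"dp":[0.7,0.8,0],"angular":[0,0,0]},{"dp":[0.7,0.8,0],"angular":[0,0,0]},{"dp":[0.7,0.8,0],"angular":[0,0,0]},{"dp":[0.7,0.8,0],"angular":[0,0,0]},{"dp":[0.5,0.8,0],"angular":[0,0,0]},{"dp":[0,0,0],"angular":[0,0,0]}]' 0.3 20
```

```text
t: 1.8
tcp_pos: [0.3991, -0.1939, 0.248]
tool_rot: [1.0, 0.01, -0.0, -0.001]
force: [-0.2, -0.5, -1.7]
finger_gap: 0.701
gripper_force: 0.0
```

```bash
python3 -m crank '[{"dp":[0.1,0.6,0],"angular":[0,0,0]},{"dp":[0.1,0.95,0],"angular":[0,0,0]},{"dp":[0.1,0.95,0],"angular":[0,0,0]},{"dp":[0.1,0.95,0],"angular":[0,0,0]},{"dp":[0.1,0.95,0],"angular":[0,0,0]},{"dp":[0.1,0.95,0],"angular":[0,0,0]},{"dp":[0.1,0.95,0],"angular":[0,0,0]},{"dp":[0.1,0.95,0],"angular":[0,0,0]},{"dp":[0.1,0.95,0],"angular":[0,0,0]},{"dp":[0.1,0.95,0],"angular":[0,0,0]},{"dp":[0.27,0.95,0],"angular":[0,0,0]},{"dp":[0.27,0.95,0],"angular":[0,0,0]},{"dp":[0.27,0.95,0],"angular":[0,0,0]},{"dp":[0.27,0.95,0],"angular":[0,0,0]},{"dp":[0.27,0.95,0],"angular":[0,0,0]},{"dp":[0.27,0.95,0],"angular":[0,0,0]},{"dp":[0.27,0.95,0],"angular":[0,0,0]},{"dp":[0.27,0.95,0],"angular":[0,0,0]},{"dp":[0.27,0.95,0],"angular":[0,0,0]},{"dp":[0,0,0],"angular":[0,0,0]}]'
python3 - <<'E'
from h import *
for n,r in(("top",(195,180,290,215)),("scene",(270,215,310,260))):
    s=vision.snapshot(n);print(s["image"].shape);cv2.imwrite(f"pics/{n}1.png",s["image"])
    m=box(cv2.inRange(hsv(s),(95,120,50),(125,255,255)),r);v,u=np.nonzero(m)
    if len(u):print(n,len(u),ray(s,[[u.mean(),v.mean()]],.130))
print(sense()["tcp_pos"])
a=cv2.imread("pics/top1.png")[150:245,155:300];b=cv2.imread("pics/scene1.png")[160:300,230:350]
cv2.imwrite("pics/c1.png",cv2.hconcat([cv2.resize(a,(420,400)),cv2.resize(b,(360,400))]))
E
```

```text
t: 3.8
tcp_pos: [0.5027, 0.3364, 0.2479]
tool_rot: [1.0, 0.009, 0.001, -0.001]
force: [0.1, 1.3, 0.9]
finger_gap: 0.7
gripper_force: 0.0
(400, 640, 3)
(400, 640, 3)
scene 4 [[0.49956406 0.34176487 0.13      ]]
[0.5012335  0.33367313 0.24762481]
```

View pics/c1.png

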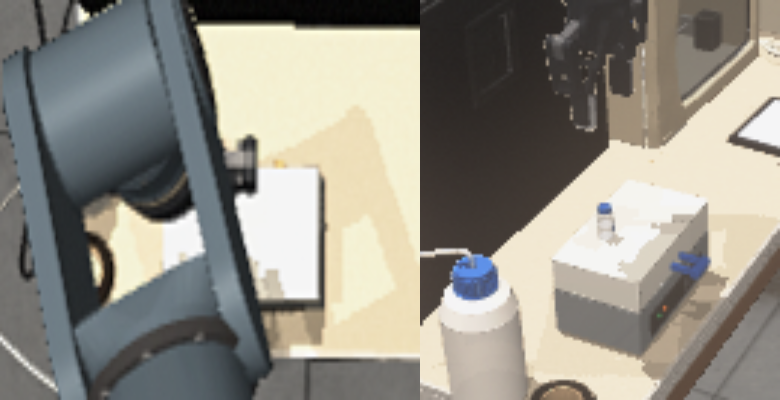

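The gripper is above the vial (scene crop about (605,220)) and the top view is blocked by the arm. I'll shift 6 mm, descend and grip.

```bash
python3 -m crank '[{"dp":[0,0.21,-0.4],"angular":[0,0,0]},{"dp":[0,0,-0.7],"angular":[0,0,0]},{"dp":[0,0,-0.7],"angular":[0,0,0]},{"dp":[0,0,-0.7],"angular":[0,0,0]},{"dp":[0,0,-0.7],"angular":[0,0,0]},{"dp":[0,0,-0.6],"angular":[0,0,0]},{"dp":[0,0,-0.35],"angular":[0,0,0]},{"dp":[0,0,-0.2],"angular":[0,0,0]},{"dp":[0,0,0],"angular":[0,0,0]},{"dp":[0,0,0],"angular":[0,0,0]}]'; python3 -m crank '[{"dp":[0,0,0],"angular":[0,0,0]},{"dp":[0,0,0],"angular":[0,0,0]},{"dp":[0,0,0],"angular":[0,0,0]},{"dp":[0,0,0],"angular":[0,0,0]},{"dp":[0,0,0],"angular":[0,0,0]},{"dp":[0,0,0],"angular":[0,0,0]},{"dp":[0,0,0],"angular":[0,0,0]},{"dp":[0,0,0],"angular":[0,0,0]},{"dp":[0,0,0],"angular":[0,0,0]},{"dp":[0,0,0],"angular":[0,0,0]}]' 1 20
```

```text
t: 4.9
tcp_pos: [0.5017, 0.3406, 0.1184]
tool_rot: [1.0, 0.007, 0.001, -0.0]
force: [-0.1, -0.1, 0.3]
finger_gap: 0.704
gripper_force: 0.0
t: 5.9
tcp_pos: [0.5016, 0.3408, 0.1184]
tool_rot: [1.0, 0.007, 0.0, -0.0]
force: [-0.8, -0.2, 5.6]
finger_gap: 0.18
gripper_force: 20.7
```

```bash
python3 -m crank '[{"dp":[0,0,0.3],"angular":[0,0,0]},{"dp":[0,0,0.6],"angular":[0,0,0]},{"dp":[0,0,0.6],"angular":[0,0,0]},{"dp":[0,0,0.5],"angular":[0,0,0]},{"dp":[0,-0.5,0],"angular":[0,0,0]},{"dp":[0,-0.8,0],"angular":[0,0,0]},{"dp":[0,-0.8,0],"angular":[0,0,0]},{"dp":[0,-0.8,0],"angular":[0,0,0]},{"dp":[0,-0.8,0],"angular":[0,0,0]},{"dp":[0,-0.8,0],"angular":[0,0,0]},{"dp":[0,-0.8,0],"angular":[0,0,0]},{"dp":[0,-0.8,0],"angular":[0,0,0]},{"dp":[0,-0.6,0],"angular":[0,0,0]},{"dp":[0,-0.3,0],"angular":[0,0,0]},{"dp":[0,0,0],"angular":[0,0,0]},{"dp":[0,0,-0.5],"angular":[0,0,0]},{"dp":[0,0,-0.8],"angular":[0,0,0]},{"dp":[0,0,-0.8],"angular":[0,0,0]},{"dp":[0,0,-0.8],"angular":[0,0,0]},{"dp":[0,0,0],"angular":[0,0,0]}]'; python3 -m crank '[{"dp":[0,0,-0.6],"angular":[0,0,0]},{"dp":[0,0,-0.6],"angular":[0,0,0]},{"dp":[0,0,-0.5],"angular":[0,0,0]},{"dp":[0,0,-0.2],"angular":[0,0,0]},{"dp":[0,0,-0.1],"angular":[0,0,0]},{"dp":[0,0,-0.1],"angular":[0,0,0]},{"dp":[0,0,0],"angular":[0,0,0]},{"dp":[0,0,0],"angular":[0,0,0]}]'
python3 - <<'E'
from h import *
s=vision.snapshot("scene");cv2.imwrite("pics/s2.png",cv2.resize(s["image"][150:300,250:420],(680,600),interpolation=2))
E
```

```text
t: 7.9
tcp_pos: [0.4989, 0.1312, 0.0881]
tool_rot: [1.0, 0.008, -0.003, 0.0]
force: [-0.6, 0.5, -0.1]
finger_gap: 0.181
gripper_force: 20.3
t: 8.7
tcp_pos: [0.5017, 0.1307, 0.0284]
tool_rot: [1.0, 0.007, 0.001, -0.0]
force: [-0.9, -0.2, -0.2]
finger_gap: 0.177
gripper_force: 20.3
```

View pics/s2.png

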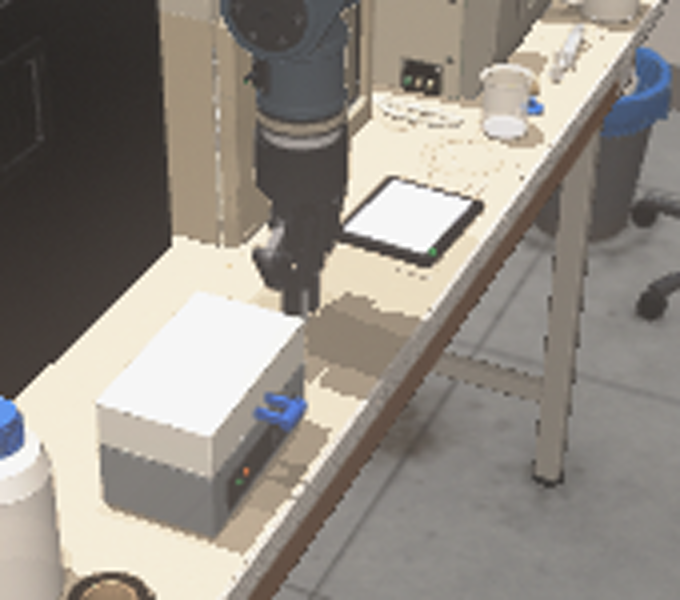

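The vial is held behind the station at crop (300,310), and the cover top is now empty. I'll lower it gently to contact.

```bash
python3 -m crank '[{"dp":[0,0,-0.05],"angular":[0,0,0]},{"dp":[0,0,-0.04],"angular":[0,0,0]},{"dp":[0,0,0],"angular":[0,0,0]},{"dp":[0,0,0],"angular":[0,0,0]}]'; python3 -m crank '[{"dp":[0,0,-0.03],"angular":[0,0,0]},{"dp":[0,0,-0.02],"angular":[0,0,0]},{"dp":[0,0,0],"angular":[0,0,0]},{"dp":[0,0,0],"angular":[0,0,0]}]'
```

```text
t: 9.15
tcp_pos: [0.5013, 0.1306, 0.0251]
tool_rot: [1.0, 0.007, -0.0, -0.0]
force: [-0.6, 0.6, 0.1]
finger_gap: 0.18
gripper_force: 20.3
t: 9.55
tcp_pos: [0.5014, 0.1306, 0.0244]
tool_rot: [1.0, 0.008, 0.0, 0.0]
force: [-0.2, -0.8, 7.8]
finger_gap: 0.178
gripper_force: 21.0
```

```bash
python3 -m crank '[{"dp":[0,0,0],"angular":[0,0,0]},{"dp":[0,0,0],"angular":[0,0,0]},{"dp":[0,0,0],"angular":[0,0,0]},{"dp":[0,0,0],"angular":[0,0,0]},{"dp":[0,0,0.2],"angular":[0,0,0]},{"dp":[0,0,0.6],"angular":[0,0,0]},{"dp":[0,0,0.8],"angular":[0,0,0]},{"dp":[0,0,0.8],"angular":[0,0,0]},{"dp":[0,0,0.8],"angular":[0,0,0]},{"dp":[0,0,0.8],"angular":[0,0,0]},{"dp":[0,0,0.8],"angular":[0,0,0]},{"dp":[0,0,0.5],"angular":[0,0,0]},{"dp":[-0.3,0.6,0],"angular":[0,0,0]},{"dp":[-0.4,0.85,0],"angular":[0,0,0]},{"dp":[-0.4,0.85,0],"angular":[0,0,0]},{"dp":[-0.4,0.85,0],"angular":[0,0,0]},{"dp":[-0.4,0.85,0],"angular":[0,0,0]},{"dp":[-0.4,0.85,0],"angular":[0,0,0]},{"dp":[-0.3,0.8,0],"angular":[0,0,0]},{"dp":[-0.2,0.43,0],"angular":[0,0,0]}]' 0.4
python3 - <<'E'
from h import *
s=vision.snapshot("scene");C=cloud(s);H=hsv(s)
print(sense()["tcp_pos"],sense()["finger_gap"])
m=box(cv2.inRange(H,(95,120,50),(125,255,255)),(305,205,340,262));k,l,S,c=cv2.connectedComponentsWithStats(m)
for i in range(1,k): print(c[i].round(1),S[i,4],np.median(C[l==i],0).round(4))
cv2.imwrite("pics/s3.png",cv2.resize(s["image"][170:300,260:400],(640,594),interpolation=2))
E
```

```text
t: 11.55
tcp_pos: [0.4163, 0.3145, 0.1829]
tool_rot: [1.0, 0.008, 0.0, -0.0]
force: [0.4, 0.2, -0.1]
finger_gap: 0.601
gripper_force: 0.0
[0.41570193 0.31541702 0.18290211] 0.5996471669701933
[324.5 221.5] 2 [0.4992 0.1288 0.0366]
[322.  251.4] 20 [0.4158 0.3102 0.0711]
[317. 253.] 3 [0.4272 0.3258 0.0699]
```

View pics/s3.png

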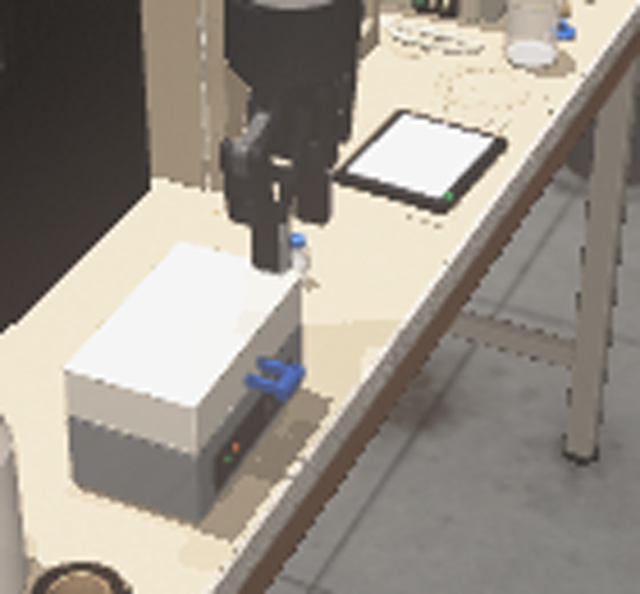

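The vial stands upright at crop (298,250), world (0.50, 0.13). Gripper is above the bar; descending.

```bash
python3 -m crank '[{"dp":[0.04,-0.07,-0.4],"angular":[0,0,0]},{"dp":[0,0,-0.7],"angular":[0,0,0]},{"dp":[0,0,-0.8],"angular":[0,0,0]},{"dp":[0,0,-0.8],"angular":[0,0,0]},{"dp":[0,0,-0.6],"angular":[0,0,0]},{"dp":[0,0,-0.4],"angular":[0,0,0]},{"dp":[0,0,-0.2],"angular":[0,0,0]},{"dp":[0,0,0],"angular":[0,0,0]}]'; python3 -m crank '[{"dp":[0,0,0],"angular":[0,0,0]},{"dp":[0,0,0],"angular":[0,0,0]},{"dp":[0,0,0],"angular":[0,0,0]},{"dp":[0,0,0],"angular":[0,0,0]},{"dp":[0,0,0],"angular":[0,0,0]},{"dp":[0,0,0],"angular":[0,0,0]},{"dp":[0,0,0],"angular":[0,0,0]},{"dp":[0,0,0],"angular":[0,0,0]}]' 1 25
python3 - <<'E'
import numpy as np
R=np.hypot(115,12);a0=np.arctan2(12,-115)
p=[(R*np.cos(a0-t),R*np.sin(a0-t)) for t in np.linspace(0,1.62,20)]
print((np.diff(p,axis=0)/30).round(2).tolist())
E
```

```text
t: 12.4
tcp_pos: [0.4185, 0.3101, 0.0648]
tool_rot: [1.0, 0.007, -0.001, 0.0]
force: [0.9, 0.2, 0.0]
finger_gap: 0.599
gripper_force: 0.0
t: 13.2
tcp_pos: [0.4191, 0.3144, 0.0669]
tool_rot: [1.0, 0.007, 0.002, -0.003]
force: [-3.2, 12.1, -0.4]
finger_gap: 0.295
gripper_force: 27.9
[[0.05, 0.32], [0.08, 0.32], [0.1, 0.31], [0.13, 0.3], [0.15, 0.29], [0.18, 0.28], [0.2, 0.26], [0.22, 0.24], [0.24, 0.22], [0.26, 0.2], [0.28, 0.18], [0.29, 0.15], [0.3, 0.13], [0.31, 0.1], [0.32, 0.08], [0.33, 0.05], [0.33, 0.02], [0.33, -0.01], [0.33, -0.04]]
```

```bash
python3 -m crank '[{"dp":[0,0.12,0],"angular":[0,0,0]},{"dp":[0.05,0,0.32],"angular":[0,0,0]},{"dp":[0.08,0,0.32],"angular":[0,0,0]},{"dp":[0.1,0,0.31],"angular":[0,0,0]},{"dp":[0.13,0,0.3],"angular":[0,0,0]},{"dp":[0.15,0,0.29],"angular":[0,0,0]},{"dp":[0.18,0,0.28],"angular":[0,0,0]},{"dp":[0,0,0],"angular":[0,0,0]}]'; python3 -m crank '[{"dp":[0.2,0.01,0.26],"angular":[0,0,0]},{"dp":[0.22,0.01,0.24],"angular":[0,0,0]},{"dp":[0.24,0,0.22],"angular":[0,0,0]},{"dp":[0.26,0.01,0.2],"angular":[0,0,0]},{"dp":[0.28,0,0.18],"angular":[0,0,0]},{"dp":[0.29,0.01,0.15],"angular":[0,0,0]},{"dp":[0,0,0],"angular":[0,0,0]}]'
```

```text
t: 14.0
tcp_pos: [0.4399, 0.315, 0.1217]
tool_rot: [1.0, 0.007, 0.001, -0.001]
force: [-1.9, 4.5, 0.8]
finger_gap: 0.293
gripper_force: 27.8
t: 14.7
tcp_pos: [0.4847, 0.3159, 0.1587]
tool_rot: [1.0, 0.007, 0.0, -0.0]
force: [-3.1, 3.0, 3.7]
finger_gap: 0.299
gripper_force: 28.1
```

```bash
python3 -m crank '[{"dp":[0.3,0.01,0.13],"angular":[0,0,0]},{"dp":[0.31,0,0.1],"angular":[0,0,0]},{"dp":[0.32,0.01,0.08],"angular":[0,0,0]},{"dp":[0.33,0,0.05],"angular":[0,0,0]},{"dp":[0.33,0.01,0.02],"angular":[0,0,0]},{"dp":[0.33,0,-0.01],"angular":[0,0,0]},{"dp":[0.33,0,-0.04],"angular":[0,0,0]},{"dp":[0,0,0],"angular":[0,0,0]},{"dp":[0,0,0],"angular":[0,0,0]}]'
python3 - <<'E'
from h import *
s=vision.snapshot("scene")
cv2.imwrite("pics/s4.png",cv2.resize(s["image"][140:300,240:400],(600,600),interpolation=2))
E
```

```text
t: 15.6
tcp_pos: [0.5534, 0.3171, 0.1682]
tool_rot: [1.0, 0.007, 0.002, -0.001]
force: [1.2, 3.7, 5.0]
finger_gap: 0.296
gripper_force: 29.3
```

View pics/s4.png

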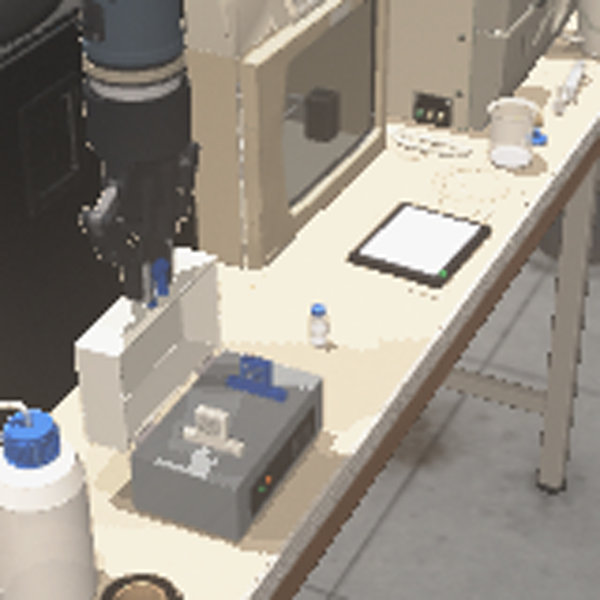

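The cover stands upright with its bar at crop (158,280). The blue plate is in the right slot (255,375), the white in the left (210,430). The vial is standing at (318,325). I'll release, rise, and measure the blue tab.

```bash
python3 -m crank '[{"dp":[0,0,0],"angular":[0,0,0]},{"dp":[0,0,0],"angular":[0,0,0]},{"dp":[0,0,0],"angular":[0,0,0]},{"dp":[0,0,0],"angular":[0,0,0]},{"dp":[0,0,0.3],"angular":[0,0,0]},{"dp":[0,0,0.7],"angular":[0,0,0]},{"dp":[0,0,0.8],"angular":[0,0,0]},{"dp":[0,0,0.8],"angular":[0,0,0]},{"dp":[0,0,0.5],"angular":[0,0,0]},{"dp":[-0.4,-0.5,0],"angular":[0,0,0]},{"dp":[-0.8,-0.7,0],"angular":[0,0,0]},{"dp":[-0.8,0,0],"angular":[0,0,0]},{"dp":[-0.3,0,0],"angular":[0,0,0]},{"dp":[0,0,0],"angular":[0,0,0]},{"dp":[0,0,0],"angular":[0,0,0]}]' 0.6
cat > m2.py <<'E'
from h import *
print(sense()["tcp_pos"])
for n,R in(("top",(195,150,290,240)),("scene",(265,205,345,270))):
    s=vision.snapshot(n);H=hsv(s);C=cloud(s);np.savez(n+"5.npz",**s)
    m=box(cv2.inRange(H,(100,120,40),(125,255,255)),R);k,l,S,c=cv2.connectedComponentsWithStats(m)
    for i in range(1,k):
        if S[i,4]>3:
            P=C[l==i];print(n,c[i].round(1),S[i].tolist(),np.median(P,0).round(4),P.min(0).round(4),P.max(0).round(4))
            T=P[P[:,2]>.073];print("   tab>73",len(T),T.mean(0).round(4) if len(T) else 0,(T.min(0).round(4),T.max(0).round(4)) if len(T) else 0)
E
python3 m2.py
```

```text
t: 17.15
tcp_pos: [0.4837, 0.2811, 0.2612]
tool_rot: [1.0, 0.008, 0.001, -0.0]
force: [0.7, -0.7, 0.4]
finger_gap: 0.397
gripper_force: 0.0
[0.48365727 0.28107796 0.26121184]
scene [280.3 214. ] [278, 209, 7, 13, 35] [0.5422 0.326  0.1706] [0.539  0.3063 0.1455] [0.5458 0.33   0.1755]
   tab>73 35 [0.5423 0.3224 0.1667] (array([0.539 , 0.3063, 0.1455]), array([0.5458, 0.33  , 0.1755]))
scene [282.5 215.5] [282, 214, 2, 4, 6] [0.5439 0.3085 0.1536] [0.5409 0.3064 0.1456] [0.5477 0.3111 0.1577]
   tab>73 6 [0.5442 0.3087 0.1531] (array([0.5409, 0.3064, 0.1456]), array([0.5477, 0.3111, 0.1577]))
scene [308.1 235.9] [304, 235, 8, 3, 12] [0.479  0.28   0.0834] [0.4695 0.2765 0.0783] [0.4922 0.2835 0.0867]
   tab>73 12 [0.4794 0.2798 0.0833] (array([0.4695, 0.2765, 0.0783]), array([0.4922, 0.2835, 0.0867]))
scene [301.8 240.6] [301, 240, 3, 2, 5] [0.5022 0.2811 0.0595] [0.4968 0.2766 0.0587] [0.503  0.2819 0.0618]
   tab>73 0 0 0
```

Scene view puts the tab at about (0.481, 0.280, top 0.085), which agrees with the (0.483, 0.281) worked out from the station. Descending.

```bash
python3 -m crank '[{"dp":[-0.06,-0.02,-0.4],"angular":[0,0,0]},{"dp":[0,0,-0.8],"angular":[0,0,0]},{"dp":[0,0,-0.8],"angular":[0,0,0]},{"dp":[0,0,-0.8],"angular":[0,0,0]},{"dp":[0,0,-0.6],"angular":[0,0,0]},{"dp":[0,0,-0.5],"angular":[0,0,0]},{"dp":[0,0,0],"angular":[0,0,0]}]'; python3 -m crank '[{"dp":[0,0,-0.5],"angular":[0,0,0]},{"dp":[0,0,-0.5],"angular":[0,0,0]},{"dp":[0,0,-0.5],"angular":[0,0,0]},{"dp":[0,0,-0.4],"angular":[0,0,0]},{"dp":[0,0,-0.25],"angular":[0,0,0]},{"dp":[0,0,-0.1],"angular":[0,0,0]},{"dp":[0,0,0],"angular":[0,0,0]}]' ; python3 -m crank '[{"dp":[0,0,0],"angular":[0,0,0]},{"dp":[0,0,0],"angular":[0,0,0]},{"dp":[0,0,0],"angular":[0,0,0]},{"dp":[0,0,0],"angular":[0,0,0]},{"dp":[0,0,0],"angular":[0,0,0]},{"dp":[0,0,0],"angular":[0,0,0]},{"dp":[0,0,0],"angular":[0,0,0]}]' 1 30
```

```text
t: 17.95
tcp_pos: [0.4802, 0.2797, 0.1413]
tool_rot: [1.0, 0.007, -0.002, 0.001]
force: [-0.5, 0.2, -0.3]
finger_gap: 0.404
gripper_force: 0.0
t: 18.65
tcp_pos: [0.4808, 0.2801, 0.076]
tool_rot: [1.0, 0.007, -0.0, 0.0]
force: [-0.6, -0.7, -0.4]
finger_gap: 0.4
gripper_force: 0.0
t: 19.35
tcp_pos: [0.4811, 0.2802, 0.0767]
tool_rot: [1.0, 0.007, 0.001, -0.0]
force: [0.0, -0.3, 6.3]
finger_gap: 0.09
gripper_force: 32.1
```

```bash
python3 -m crank '[{"dp":[0,0,0.1],"angular":[0,0,0]},{"dp":[0,0,0.15],"angular":[0,0,0]},{"dp":[0,0,0.2],"angular":[0,0,0]},{"dp":[0,0,0.2],"angular":[0,0,0]},{"dp":[0,0,0],"angular":[0,0,0]}]'; python3 -m crank '[{"dp":[0,0,0.2],"angular":[0,0,0]},{"dp":[0,0,0.3],"angular":[0,0,0]},{"dp":[0,0,0.3],"angular":[0,0,0]},{"dp":[0,0,0.3],"angular":[0,0,0]},{"dp":[0,0,0.4],"angular":[0,0,0]},{"dp":[0,0,0.4],"angular":[0,0,0]},{"dp":[0,0,0.3],"angular":[0,0,0]},{"dp":[0,0,0],"angular":[0,0,0]}]'
python3 - <<'E'
from h import *
s=vision.snapshot("scene")
cv2.imwrite("pics/s6.png",cv2.resize(s["image"][140:300,240:400],(600,600),interpolation=2))
E
```

```text
t: 19.85
tcp_pos: [0.4811, 0.2802, 0.0966]
tool_rot: [1.0, 0.008, 0.001, -0.0]
force: [-1.6, -0.3, 0.4]
finger_gap: 0.086
gripper_force: 31.4
t: 20.65
tcp_pos: [0.4816, 0.2804, 0.1634]
tool_rot: [1.0, 0.008, 0.002, -0.001]
force: [0.1, -0.1, -0.2]
finger_gap: 0.087
gripper_force: 31.3
```

View pics/s6.png

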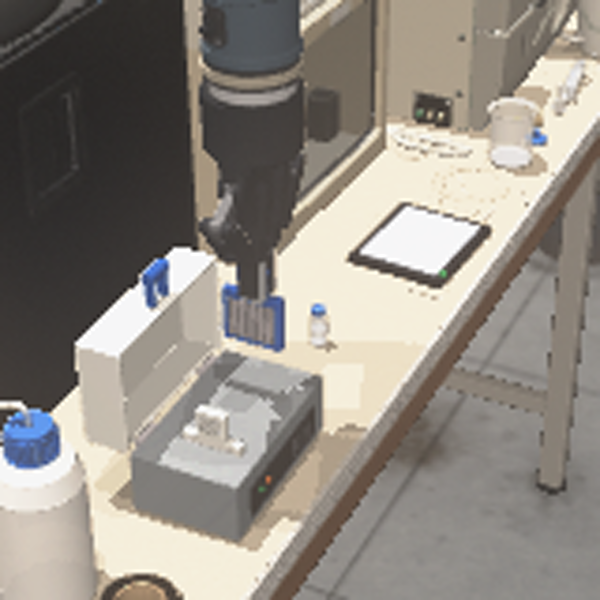

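The plate is clear of the slot and upright (crop 255,315), the white plate is seated, the cover and vial are standing. Moving over the pad.

```bash
python3 -m crank '[{"dp":[0,-0.3,0],"angular":[0,0,0]},{"dp":[0,-0.6,0],"angular":[0,0,0]},{"dp":[0,-0.8,0],"angular":[0,0,0]},{"dp":[0,-0.8,0],"angular":[0,0,0]},{"dp":[0,-0.8,0],"angular":[0,0,0]},{"dp":[0,-0.8,0],"angular":[0,0,0]},{"dp":[0,-0.8,0],"angular":[0,0,0]},{"dp":[0,-0.8,0],"angular":[0,0,0]},{"dp":[0,-0.8,0],"angular":[0,0,0]},{"dp":[0,-0.8,0],"angular":[0,0,0]},{"dp":[0,-0.8,0],"angular":[0,0,0]},{"dp":[0,-0.8,0],"angular":[0,0,0]},{"dp":[0,-0.8,0],"angular":[0,0,0]},{"dp":[0,-0.7,0],"angular":[0,0,0]},{"dp":[0,-0.5,0],"angular":[0,0,0]},{"dp":[0,-0.3,-0.08],"angular":[0,0,0]},{"dp":[0,-0.15,-0.08],"angular":[0,0,0]},{"dp":[0,0,0],"angular":[0,0,0]},{"dp":[0,0,0],"angular":[0,0,0]},{"dp":[0,0,0],"angular":[0,0,0]}]'
python3 - <<'E'
from h import *
s=vision.snapshot("scene");C=cloud(s)
st=sense();print(st["tcp_pos"],st["finger_gap"],st["gripper_force"],abs(st["qd"]).max())
m=box(cv2.inRange(hsv(s),(95,100,40),(125,255,255)),(325,150,375,225));P=C[m>0];P=P[P[:,2]>.05];print(len(P),P.min(0),P.max(0))
cv2.imwrite("pics/s7.png",cv2.resize(s["image"][130:310,220:420],(660,594),interpolation=2))
E
```

```text
t: 22.7
tcp_pos: [0.4804, -0.0598, 0.1567]
tool_rot: [1.0, 0.008, -0.0, -0.0]
force: [0.4, 0.4, -0.8]
finger_gap: 0.09
gripper_force: 31.3
[ 0.48050046 -0.05983823  0.156814  ] 0.0878407403805164 31.33634703437565 0.0025922692462376105
26 [ 0.45362538 -0.0615169   0.09636616] [ 0.50251643 -0.05217894  0.14217354]
```

View pics/s7.png

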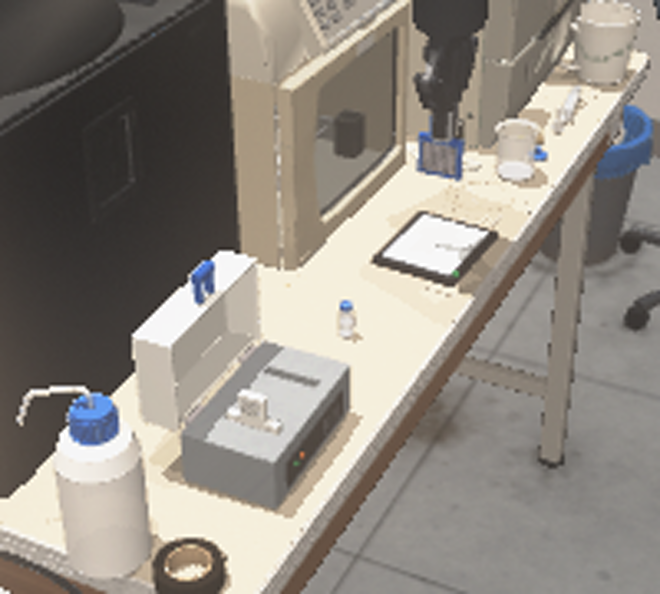

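Blue plate is upright and still at (0.480, -0.060), its lower edge about 88 mm above the pad (crop 440,155). The cover is upright, the vial stands at (347,320), the white plate is seated and the bystanders are untouched. Handing in.

```bash
python3 -c "
from station import order
print(order.sign_off())"
```

```text
the job is handed in; nothing more can be done
None
```

The job is done and handed in at about 23 s: the vial stands upright on the bench, the cover stands open, the white plate is still in its slot, and the gripper holds the blue plate upright and still about 88 mm above the middle of the light pad.

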